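# Stow a found USB stick in the push-latch drawer

### The arm

A 6-joint arm with a two-finger parallel gripper is mounted at the origin on a cart in front of the work surface, level with it; the furniture and walls round the work are solid. World frame = base frame: x ahead of the robot, y to its left, z up, the work surface at z = 0. Lengths are in m, angles in rad, forces in N, time in s.
With the tool pointing down it reaches from about 0.375 to 0.9 m from the base axis. Payload 3.1 kg.
Tool frame: the origin (TCP) lies at the very end of the fingers, on their centre line; the grasp point (between the pads) lies 19 mm behind it; x points along the fingers, z is the direction in which the jaws open and shut, and the axes are right-handed (so a half turn about x gives the same grasp; the last joint's range is limited). The gripper opens to 87 mm and grips with 3 to 60 N. Pads are 19 mm wide; open, the fingers measure 117 mm over their backs; the gripper's body (75 mm by 190 mm) begins 51 mm behind the grasp point.
Start: joints at [0.994, 0.527, 1.433, -0, 1.181, -0.178], TCP at [0.243, 0.576, 0.223] pointing down, gripper open.
Joint ranges: [-3.08, 3.08], [-0.75, 2.2], [0.22, 2.44], [-1.43, 4.57], [0, 2.65], [-2.85, 2.85]. Speed limits (rad/s): [2.79, 2.79, 3.14, 3.14, 3.14, 3.14].

### API

Orientations are given as a unit quaternion [x, y, z, w].
In Python, from rig import get_obs, vision, hand_in gives the robot as it stands. The module is installed in compiled form; this text tells all that it offers.
- The arm moves only by the tool step_arm, never from a script. Its arguments are lists of equal length, an entry for each row: "slide": the shift along the world's x, y, z scaled (see below), a list of three; "turn": the turn, a rotation vector about the world's x, y, z scaled (see below), a list of three. In form: {"slide": [[dx, dy, dz], ...], "turn": [[wx, wy, wz], ...]}. A call has 1 to 12 rows; each row is the pose to reach, as a shift and turn from the pose commanded when the call began, turning the shorter way round; what a row does not reach only later rows make up. The controller multiplies each number of a shift by 0.1 m and each number of a turn by 2 pi rad. A row lasts 1/10 s, in which the tool goes at most 50 mm and 8.59 degrees, less where a joint would pass 70% of its speed; a pose out of reach is approached as far as the arm can. A call with a number of a shift or a turn outside -1 to 1 is refused whole. A call with a gripper value outside its range is refused whole. "jaw" is the opening, from 0 (shut) to 1 (fully open), set as the call begins (left out, the last holds). The fingers move at their own pace and stop on an object; "newtons" is the grip in N (left out, the last holds). Time passes only in rows, so rows that repeat a pose let the fingers close. It gives the time, the measured TCP pose, the force and the opening at its end, in the units of the state.
- get_obs(): the state, without advancing time (a new reading comes with each control period).
- vision.camera(name): name is "side" or "top" or "wrist"; returns a dict with "image" (400x640x3 uint8, red, green, blue), "depth" (400x640 float32, m along the optical axis (not along the pixel's ray), 0 where there is no reading), "mtx" (3x3 intrinsics, pixels), "dist" ([k1, k2, p1, p2, k3] as OpenCV has them; the pictures are not rectified), "T" (4x4, takes a point from camera to world coordinates). Camera axes: x right, y down, z forward; pixel columns grow to the right and rows downward; lengths in m; the calibration is good to about 2 mm. A picture is of the moment at which its call begins.
- hand_in(): hands the job in, once; it reports no verdict.
Trained networks look in a picture, given as the dict that the camera call returned (one of the last four; its "shot" number tells which), for a name from the list of things; names that differ only in an ending like _2 or _b are one class to them, and where a whole thing is asked for, a point or a joint stands for the part that bears it (a point fixed in the world has none). Each returns a list of dicts, best first, with "p" (0 to 1); they miss things now and then, are a little off and sometimes report something else, mostly with a low value. They report only what shows in the picture. A call takes as long as a camera call.
- vision.silhouettes(picture, thing): "mask" (400x640 bool, what is visible of it) and "centre" ([column, row] in pixels, amid what is visible of it).
- vision.spot_point(picture, thing): "centre" ([column, row] in pixels: a listed point, or the origin of a listed thing).
The state is a dict: "time": time; "q": joint angles; "joint_velocities": joint speeds; "joint_torque": joint torques, N m; "position": TCP position; "tool_rot": TCP orientation; "ft_force": force on the tool from outside, world axes, zero at the start; "moment": the same for the moment, N m; "grip_width": finger opening in m.
Only numpy, scipy, OpenCV 4.12 (cv2) and the standard library are available. Lean on these libraries where they do the work, as an engineer would, in place of code of your own. Each camera call takes 0.05 s, during which the arm holds its last target.

### The job

A reader has left a blue USB stick on the desk: put it away in the little white push-to-open drawer unit, which is latched now (its wooden front stands a little proud even then). Press the wooden front in until you feel the stop so that the drawer springs out, put the stick inside, then push the drawer in to the stop once more so that it latches and stays shut. Press gently, only just to the stop, since more than 15 N spoils the latch, and leave the other things on the desk where they are.

Things in the scene. Friction and masses are not known exactly. Their poses are not given: they have to be found in the camera images.
- drawer_unit: White push-latch drawer unit fixed to the desk, housing 130 (x) x 150 (y) x 70 (z) mm. Origin: centre of its underside. Its -x axis points out of the front, the way the drawer opens; housing front edge 65 mm along -x. Yaw varies. Latch: pushed to its stop and let go, it changes state; pushed less far, it does not (latched stays latched, loose glides out again). Starts latched.
- drawer (a joint): Drawer slide, m, along the unit's -x: 0 = latched shut, 0.085 = fully out (the spring slides it out by itself in about 1 s), negative = pressed past latched. The stop lies 8 to 26 mm past latched, set differently on every unit and not visible. Pushing slowly takes 2 to 4 N up to the stop, then a stiff rubber adds 6 N per mm; it has clicked by 1 mm of rubber (10 N in all).
- drawer_front (a point): Centre of the round black push mark on the outer face of the light-wood front panel (12 thick, 150 wide, 3 to 67 mm above the desk; mark at 40 mm). Moves with the drawer; axes as drawer_unit: push along +x, for example with shut fingertips pointing down. Latched, the panel still stands 28 mm clear of the housing, bridged by a grey ledge. Over 15 N from the robot on any part of the unit spoils it.
- drawer_inside (a point): Middle of the open part of the drawer's inner floor, 12 mm above the desk; moves with the drawer; axes as drawer_unit. Open to above over 74 mm (x) by 122 mm (y); side and back walls reach 38 mm above this floor; towards the front a 34 mm wide ledge, 38 to 42 mm above the floor, covers the rest. Fully out, the opening lies clear in front of the housing.
- usb_stick: Blue USB stick with a bare silver plug, 18 (x) x 52 (y) x 9 mm (z), lying flat, 12 g. Origin: centre of its underside. The blue body reaches from y = -10 to +26 mm and is what can be gripped, across its 18 mm width (x), best at y = +8 mm; the plug is the -y end.
- tape: Roll of brown packing tape, 96 x 95 x 48 mm, a bystander. Origin: centre of underside.
- calculator: Dark desk calculator, 112 x 68 x 13 mm, a bystander. Origin: centre of underside.
- stapler: Black stapler, 37 x 150 x 52 mm, a bystander. Origin: centre of underside.

How it is judged:
By the outcome, as a careful person would: the job done as asked, in the order asked, and still so for the second after the job is handed in, with the robot touching nothing.
It also fails if it takes over 64 s, if anything falls off the work surface, if the arm or the gripper's body presses on something with over 40 N, if the wrist force passes 120 N, or if a joint passes its speed limit or range.

## Working session

There is one attempt and no reset: what is moved stays moved. The work goes in short steps, Python scripts to look and compute and a tool call to move; the robot and the scene stay as the last step left them, time stands still between calls to the robot, and variables do not carry over. Pictures are saved under pics/ and viewed, and the job is handed in when it is done.

Besides the shell and the picture viewer there is one more tool, called after "Emit:" as a command line: name --argument value ..., lists and objects as JSON in quotes. step_arm: Moves the arm, as the interface text tells. Its arguments: {"type":"object","properties":{"slide":{"type":"array"},"turn":{"type":"array"},"jaw":{"type":"number"},"newtons":{"type":"number"}},"required":["slide","turn"]}

```bash
mkdir -p pics; cat > h.py <<'E'
import numpy as np, cv2
from rig import get_obs, vision, hand_in
def save(p,n): cv2.imwrite('pics/'+n+'.png',cv2.cvtColor(p['image'],cv2.COLOR_RGB2BGR))
def world(p,px,depth=None,z=None):
    u=cv2.undistortPoints(np.array([[px]],float),p['mtx'],p['dist'])[0,0]
    r=np.array([u[0],u[1],1.]); T=p['T']
    if z is not None:
        d=T[:3,:3]@r; s=(z-T[2,3])/d[2]; return T[:3,3]+s*d
    return T[:3,:3]@(r*depth)+T[:3,3]
def pts(p,mask):
    v,u=np.nonzero(mask&(p['depth']>0)); d=p['depth'][v,u]
    n=cv2.undistortPoints(np.stack([u,v],1).astype(float)[:,None],p['mtx'],p['dist'])[:,0]
    return (np.c_[n,np.ones(len(n))]*d[:,None])@p['T'][:3,:3].T+p['T'][:3,3]
E
python3 - <<'E'
from h import *
print(get_obs())
for c in ['top','side']:
    p=vision.camera(c); save(p,c+'0')
    print(c,p['T'][:3,3])
    for t in ['usb_stick','drawer_front','drawer_unit','drawer_inside','tape','calculator','stapler']:
        for s in vision.spot_point(p,t)[:2]:
            c0=s['centre']; r,cc=int(round(c0[1])),int(round(c0[0]))
            d=p['depth'][min(max(r,0),399),min(max(cc,0),639)]
            print(t,round(s['p'],2),np.round(c0,1),'z0',world(p,c0,z=0).round(3),'z40',world(p,c0,z=0.04).round(3),'dep',world(p,c0,depth=d).round(3))
E
```

```text
{'time': 0.0, 'q': array([ 9.93483096e-01,  5.28430524e-01,  1.43389316e+00, -9.64796809e-06,
        1.18139351e+00, -1.78505935e-01]), 'joint_velocities': array([-0.00025425, -0.00154942,  0.00150278, -0.00058549,  0.00241916,
       -0.00074429]), 'joint_torque': array([ 8.67043600e-04, -4.40036738e+01, -1.76593137e+01,  6.33886806e-02,
        5.84114925e-02, -1.60375453e-04]), 'position': array([0.24227556, 0.57534326, 0.22159644]), 'tool_rot': array([-0.39135146,  0.58982219,  0.39075031,  0.58844542]), 'ft_force': array([ 0.32654622,  0.62591299, -0.22993607]), 'moment': array([ 0.02640674, -0.013112  ,  0.00086918]), 'grip_width': 0.08694867186163109}
top [0.40184484 0.13584843 1.41148584]
usb_stick 0.5 [469.3 201.2] z0 [ 0.559 -0.27   0.   ] z40 [ 0.554 -0.259  0.04 ] dep [ 0.557 -0.267  0.011]
drawer_front 0.67 [349.1 208.1] z0 [0.545 0.073 0.   ] z40 [0.541 0.075 0.04 ] dep [0.539 0.076 0.055]
drawer_unit 0.59 [349.5 172.5] z0 [0.648 0.07  0.   ] z40 [0.641 0.072 0.04 ] dep [0.635 0.073 0.074]
drawer_inside 0.56 [350.2 179.7] z0 [0.627 0.068 0.   ] z40 [0.621 0.07  0.04 ] 
[... 489 characters left out ...]
[328.2 192.7] z0 [ 0.557 -0.02   0.   ] z40 [0.55  0.063 0.04 ] dep [0.545 0.125 0.07 ]
drawer_unit 0.89 [297.6 202.8] z0 [0.643 0.056 0.   ] z40 [0.63  0.134 0.04 ] dep [0.627 0.149 0.048]
drawer_inside 0.73 [302.5 202.8] z0 [0.628 0.055 0.   ] z40 [0.616 0.133 0.04 ] dep [0.613 0.152 0.05 ]
drawer_inside 0.48 [328.9 162.1] z0 [ 0.576 -0.282  0.   ] z40 [ 0.568 -0.18   0.04 ] dep [ 0.575 -0.278  0.002]
tape 0.59 [362.9 254.5] z0 [0.447 0.316 0.   ] z40 [0.448 0.376 0.04 ] dep [0.448 0.377 0.041]
calculator 0.63 [302.7 295.9] z0 [0.57  0.479 0.   ] z40 [0.562 0.527 0.04 ] dep [0.568 0.496 0.013]
stapler 0.67 [290.8 252. ] z0 [0.621 0.319 0.   ] z40 [0.61  0.378 0.04 ] dep [0.619 0.332 0.009]
```

View pics/top0.png

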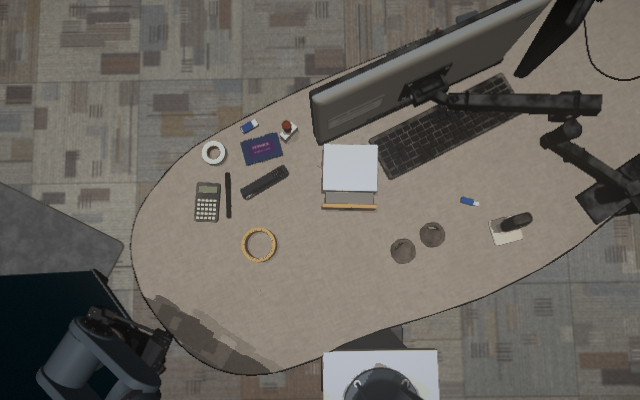

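View pics/side0.png

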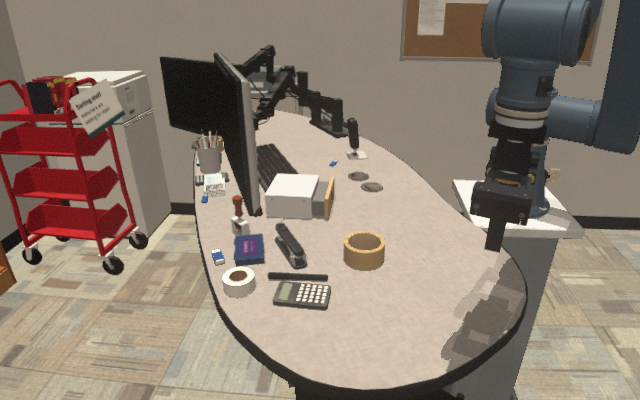

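```bash
python3 - <<'E'
from h import *
p=vision.camera('top')
for t in ['usb_stick','drawer_unit']:
    for s in vision.silhouettes(p,t)[:2]:
        m=s['mask']; P=pts(p,m); print(t,s['p'],m.sum(),np.round(s['centre'],1), np.percentile(P[:,2],[1,5,25,50,75,95,99]).round(3))
        if t=='usb_stick':
            v,u=np.nonzero(m); W=np.array([world(p,(a,b),z=.009) for a,b in zip(u,v)])
            r=cv2.minAreaRect((W[:,:2]*1000).astype(np.float32)); print(r)
            c=p['image'][v,u].astype(int); blue=c[:,2]>c[:,0]+40
            print('blue',blue.sum(),W[blue].mean(0),W[~blue].mean(0))
            r=cv2.minAreaRect((W[blue][:,:2]*1000).astype(np.float32)); print(r)
        else:
            # white housing top
            im=p['image'].astype(int)
            v,u=np.nonzero(m&(p['depth']>0)); c=im[v,u]
            top=P[:,2]>.062
            w=top&(c.min(1)>190)
            r=cv2.minAreaRect((P[w][:,:2]*1000).astype(np.float32)); print('white',w.sum(),r, P[w].mean(0))
            wood=(c[:,0]-c[:,2]>30)&(P[:,2]>.055)
            r=cv2.minAreaRect((P[wood][:,:2]*1000).astype(np.float32)); print('wood',wood.sum(),r,P[wood].mean(0), cv2.boxPoints(r))
E
```

```text
usb_stick 0.62 93 [468.2 200.9] [0.    0.002 0.006 0.01  0.012 0.015 0.018]
((559.5791625976562, -265.35589599609375), (42.236289978027344, 20.019742965698242), 88.9229965209961)
blue 65 [ 0.55962419 -0.26156628  0.009     ] [ 0.55469916 -0.26408383  0.009     ]
((559.5575561523438, -261.6307678222656), (32.65147018432617, 15.403460502624512), 73.47562408447266)
drawer_unit 0.7 3445 [347.  174.9] [0.014 0.051 0.065 0.069 0.071 0.074 0.076]
white 0 ((0.0, 0.0), (0.0, 0.0), 0.0) [nan nan nan]
wood 232 ((545.9238891601562, 75.99697875976562), (142.74551391601562, 13.100671768188477), 87.47977447509766) [0.54513966 0.07494211 0.06696816] [[536.24146     4.9812927]
 [549.32947     4.4052277]
 [555.6063    147.01266  ]
 [542.5183    147.58873  ]]<stdin>:18: RuntimeWarning: Mean of empty slice.
  ret = um.true_divide(
```

```bash
python3 - <<'E'
from h import *
p=vision.camera('top'); im=cv2.cvtColor(p['image'],cv2.COLOR_RGB2BGR)
a=cv2.resize(im[180:220,445:495],None,fx=8,fy=8,interpolation=cv2.INTER_CUBIC)
b=cv2.resize(im[105:145,235:285],None,fx=8,fy=8,interpolation=cv2.INTER_CUBIC)
c=cv2.resize(im[135:217,305:395],None,fx=5,fy=5,interpolation=cv2.INTER_NEAREST)
cv2.imwrite('pics/ab.png',np.hstack([a,b])); cv2.imwrite('pics/c.png',c)
m=vision.silhouettes(p,'drawer_unit')[0]['mask']
v,u=np.nonzero(m&(p['depth']>0)); P=pts(p,m); c=p['image'][v,u].astype(int)
print(np.percentile(c,[10,50,90],axis=0))
w=(c.min(1)>130)&(P[:,2]>.05)&(c[:,0]-c[:,2]<25)
W=np.array([world(p,(a,b),z=.07)[:2] for a,b in zip(u[w],v[w])])*1000
r=cv2.minAreaRect(W.astype(np.float32)); print('white',w.sum(),r,cv2.boxPoints(r))
wood=(c[:,0]-c[:,2]>30)&(P[:,2]>.055)
W=np.array([world(p,(a,b),z=.067)[:2] for a,b in zip(u[wood],v[wood])])*1000
print('wood', W.mean(0),np.polyfit(W[:,1],W[:,0],1),W[:,1].min(),W[:,1].max())
q=cv2.minAreaRect(W.astype(np.float32)); print(cv2.boxPoints(q))
E
```

```text
[[127. 122. 102.]
 [187. 191. 195.]
 [188. 192. 199.]]
white 2503 ((648.8341064453125, 71.60948944091797), (148.63619995117188, 133.80398559570312), 88.32874298095703) [[579.7931     -0.7258072]
 [713.54016    -4.6281815]
 [717.8751    143.9448   ]
 [584.12805   147.84717  ]]
wood [545.22653732  75.92303645] [4.17246062e-02 5.42058679e+02] 2.7337833008176107 150.11073147469776
[[536.06726     3.0233917]
 [548.05273     2.4849243]
 [554.6731    149.84462  ]
 [542.6876    150.38309  ]]
```

View pics/ab.png

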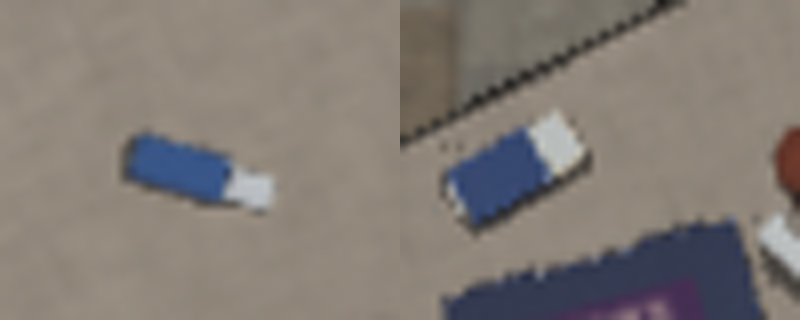

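View pics/c.png

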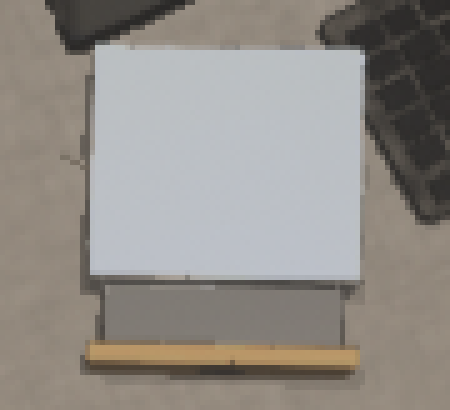

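```bash
python3 - <<'E'
from h import *
from scipy.spatial.transform import Rotation as R
o=get_obs(); r=R.from_quat(o['tool_rot']); print(r.as_matrix().round(3))
z=r.as_matrix()[:,2]; print('z angle',np.degrees(np.arctan2(z[1],z[0])), np.degrees(o['q']), o['time'])
p=vision.camera('top')
A=world(p,(445+188/8-.5,180+146.5/8-.5),z=.009);
for n,(a,b) in dict(plugside=(226,181),tail=(137,152)).items(): print(n,world(p,(445+a/8-.5,180+b/8-.5),z=.009))
E
```

```text
[[ 0.    -0.922  0.388]
 [-0.     0.388  0.922]
 [-1.    -0.    -0.   ]]
z angle 67.15521119469263 [ 5.69262446e+01  3.02226897e+01  8.20884253e+01 -1.81711803e-03
  6.76894977e+01 -1.02282768e+01] 1.05
plugside [ 0.55470532 -0.2773007   0.009     ]
tail [ 0.56565061 -0.2464095   0.009     ]
```

Emit:
step_arm --slide '[[0.2, -0.4, 0], [0.4, -0.8, 0], [0.5, -1, 0]]' --turn '[[0, 0, 0.02], [0, 0, 0.04], [0, 0, 0.058]]' --jaw 0 --newtons 20

```text
time: 1.4
position: [0.2932, 0.4733, 0.2224]
tool_rot: [-0.493, 0.508, 0.492, 0.507]
ft_force: [0.2, 0.9, 1.1]
grip_width: 0.0705
```

Emit:
step_arm --slide '[[0.2, -0.45, 0], [0.4, -0.9, 0], [0.5, -1, 0]]' --turn '[[0, 0, 0], [0, 0, 0], [0, 0, 0]]'

```text
time: 1.7
position: [0.343, 0.3721, 0.2225]
tool_rot: [-0.491, 0.51, 0.49, 0.508]
ft_force: [0.1, 0.1, 0.1]
grip_width: 0.0468
```

Emit:
step_arm --slide '[[0.2, -0.45, 0], [0.4, -0.9, 0], [0.5, -1, 0]]' --turn '[[0, 0, 0], [0, 0, 0], [0, 0, 0]]'

```text
time: 2.0
position: [0.3939, 0.2731, 0.2227]
tool_rot: [-0.491, 0.51, 0.49, 0.509]
ft_force: [-0.3, 1.4, 0.2]
grip_width: 0.0232
```

Emit:
step_arm --slide '[[0.2, -0.45, 0], [0.4, -0.9, 0], [0.5, -1, 0]]' --turn '[[0, 0, 0], [0, 0, 0], [0, 0, 0]]'

```text
time: 2.3
position: [0.4448, 0.1735, 0.2228]
tool_rot: [-0.491, 0.509, 0.49, 0.51]
ft_force: [-1.0, 0.0, -0.0]
grip_width: 0.0026
```

Emit:
step_arm --slide '[[0.1, -0.45, -0.3], [0.2, -0.9, -0.6], [0.2, -0.98, -0.9], [0.2, -0.98, -0.9]]' --turn '[[0, 0, 0], [0, 0, 0], [0, 0, 0], [0, 0, 0]]'

```text
time: 2.7
position: [0.461, 0.0771, 0.1292]
tool_rot: [-0.488, 0.511, 0.493, 0.508]
ft_force: [-1.2, -0.5, -0.1]
grip_width: 0.0002
```

Emit:
step_arm --slide '[[0.1, 0, -0.4], [0.2, 0, -0.8], [0.35, 0, -0.94], [0.35, 0, -0.94], [0.35, 0, -0.94]]' --turn '[[0, 0, 0], [0, 0, 0], [0, 0, 0], [0, 0, 0], [0, 0, 0]]'

```text
time: 3.2
position: [0.498, 0.0793, 0.0393]
tool_rot: [-0.492, 0.508, 0.492, 0.508]
ft_force: [0.3, -0.3, -0.5]
grip_width: 0.0003
```

```bash
python3 - <<'E'
from h import *
o=get_obs(); print(o['position'],o['ft_force'])
p=vision.camera('top'); save(p,'top1'); q=vision.camera('side');
a=cv2.resize(p['image'][135:235,300:400],None,fx=4,fy=4); b=cv2.resize(q['image'][150:250,260:360],None,fx=4,fy=4)
save({'image':np.hstack([a,b])},'c1')
print(get_obs()['ft_force'])
E
```

```text
[0.49803404 0.07928903 0.03933733] [ 0.25470455 -0.28440479 -0.49622542]
[0.49581339 0.15958201 0.38366785]
```

View pics/c1.png

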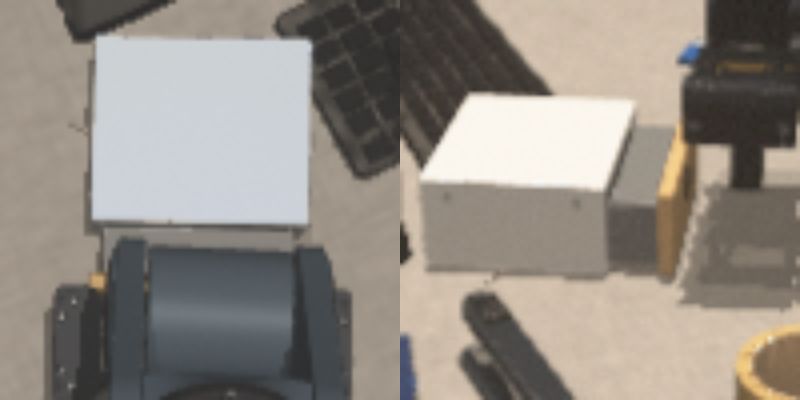

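Emit:
step_arm --slide '[[0.1, -0.01, 0], [0.2, -0.02, 0], [0.2, -0.02, 0]]' --turn '[[0, 0, 0], [0, 0, 0], [0, 0, 0]]'

```text
time: 3.6
position: [0.521, 0.0755, 0.0396]
tool_rot: [-0.493, 0.507, 0.49, 0.51]
ft_force: [0.2, 0.0, 0.3]
grip_width: 0.0005
```

Emit:
step_arm --slide '[[0.02, 0, 0], [0.04, 0, 0], [0.04, 0, 0]]' --turn '[[0, 0, 0], [0, 0, 0], [0, 0, 0]]'

```text
time: 3.9
position: [0.5217, 0.0758, 0.0385]
tool_rot: [-0.491, 0.509, 0.491, 0.509]
ft_force: [0.2, 0.0, 0.1]
grip_width: 0.0003
```

Emit:
step_arm --slide '[[0.02, 0, 0], [0.04, 0, 0], [0.04, 0, 0]]' --turn '[[0, 0, 0], [0, 0, 0], [0, 0, 0]]'

```text
time: 4.2
position: [0.5261, 0.0759, 0.0385]
tool_rot: [-0.491, 0.508, 0.491, 0.509]
ft_force: [-0.7, -0.1, 0.1]
grip_width: 0.0003
```

Emit:
step_arm --slide '[[0.01, 0, 0], [0.02, 0, 0], [0.02, 0, 0]]' --turn '[[0, 0, 0], [0, 0, 0], [0, 0, 0]]'

```text
time: 4.5
position: [0.5278, 0.0759, 0.0386]
tool_rot: [-0.491, 0.508, 0.491, 0.509]
ft_force: [1.0, -0.2, -0.1]
grip_width: 0.0004
```

Emit:
step_arm --slide '[[0.01, 0, 0], [0.02, 0, 0], [0.02, 0, 0]]' --turn '[[0, 0, 0], [0, 0, 0], [0, 0, 0]]'

```text
time: 4.8
position: [0.5297, 0.0759, 0.0386]
tool_rot: [-0.491, 0.509, 0.491, 0.509]
ft_force: [-1.4, 0.5, -0.8]
grip_width: 0.0004
```

Emit:
step_arm --slide '[[0.01, 0, 0], [0.02, 0, 0], [0.02, 0, 0]]' --turn '[[0, 0, 0], [0, 0, 0], [0, 0, 0]]'

```text
time: 5.1
position: [0.5304, 0.076, 0.0384]
tool_rot: [-0.491, 0.509, 0.492, 0.508]
ft_force: [-3.7, -0.5, 2.9]
grip_width: 0.0004
```

Emit:
step_arm --slide '[[0.01, 0, 0], [0.02, 0, 0], [0.02, 0, 0]]' --turn '[[0, 0, 0], [0, 0, 0], [0, 0, 0]]'

```text
time: 5.4
position: [0.5334, 0.0758, 0.0384]
tool_rot: [-0.491, 0.509, 0.491, 0.508]
ft_force: [-3.0, -1.6, 1.4]
grip_width: 0.0004
```

Emit:
step_arm --slide '[[0.01, 0, 0], [0.01, 0, 0], [0.01, 0, 0]]' --turn '[[0, 0, 0], [0, 0, 0], [0, 0, 0]]'

```text
time: 5.7
position: [0.5347, 0.0758, 0.0385]
tool_rot: [-0.491, 0.509, 0.491, 0.508]
ft_force: [-1.8, -1.8, 0.5]
grip_width: 0.0005
```

Emit:
step_arm --slide '[[0.01, 0, 0], [0.01, 0, 0]]' --turn '[[0, 0, 0], [0, 0, 0]]'

```text
time: 5.9
position: [0.5357, 0.0758, 0.0385]
tool_rot: [-0.491, 0.509, 0.491, 0.508]
ft_force: [-3.7, -2.3, 0.5]
grip_width: 0.0006
```

Emit:
step_arm --slide '[[0.01, 0, 0], [0.01, 0, 0]]' --turn '[[0, 0, 0], [0, 0, 0]]'

```text
time: 6.1
position: [0.5368, 0.0759, 0.0384]
tool_rot: [-0.491, 0.509, 0.491, 0.508]
ft_force: [-3.2, -2.2, -0.5]
grip_width: 0.0007
```

Emit:
step_arm --slide '[[0.01, 0, 0], [0.01, 0, 0]]' --turn '[[0, 0, 0], [0, 0, 0]]'

```text
time: 6.3
position: [0.5377, 0.0759, 0.0385]
tool_rot: [-0.491, 0.509, 0.491, 0.508]
ft_force: [-3.6, -2.8, -0.9]
grip_width: 0.0005
```

Emit:
step_arm --slide '[[0.01, -0.003, 0], [0.01, -0.003, 0]]' --turn '[[0, 0, 0], [0, 0, 0]]'

```text
time: 6.5
position: [0.5385, 0.0758, 0.0385]
tool_rot: [-0.491, 0.509, 0.491, 0.509]
ft_force: [-2.8, -1.5, -0.2]
grip_width: 0.0004
```

Emit:
step_arm --slide '[[0.01, -0.001, 0], [0.01, -0.001, 0]]' --turn '[[0, 0, 0], [0, 0, 0]]'

```text
time: 6.7
position: [0.5395, 0.0758, 0.0385]
tool_rot: [-0.491, 0.509, 0.491, 0.509]
ft_force: [-3.4, -1.3, -0.6]
grip_width: 0.0005
```

Emit:
step_arm --slide '[[0.01, -0.001, 0], [0.01, -0.001, 0]]' --turn '[[0, 0, 0], [0, 0, 0]]'

```text
time: 6.9
position: [0.5406, 0.0757, 0.0385]
tool_rot: [-0.491, 0.509, 0.491, 0.509]
ft_force: [-3.9, 0.7, -0.7]
grip_width: 0.0004
```

Emit:
step_arm --slide '[[0.01, 0, 0], [0.01, 0, 0]]' --turn '[[0, 0, 0], [0, 0, 0]]'

```text
time: 7.1
position: [0.5417, 0.0756, 0.0385]
tool_rot: [-0.491, 0.508, 0.491, 0.509]
ft_force: [-4.0, 0.8, -1.3]
grip_width: 0.0003
```

Emit:
step_arm --slide '[[0.01, 0, 0], [0.01, 0, 0]]' --turn '[[0, 0, 0], [0, 0, 0]]'

```text
time: 7.3
position: [0.5427, 0.0756, 0.0385]
tool_rot: [-0.491, 0.509, 0.491, 0.509]
ft_force: [-3.5, 1.0, -1.2]
grip_width: 0.0007
```

Emit:
step_arm --slide '[[0.01, 0, 0], [0.01, 0, 0]]' --turn '[[0, 0, 0], [0, 0, 0]]'

```text
time: 7.5
position: [0.5429, 0.0756, 0.0384]
tool_rot: [-0.491, 0.509, 0.492, 0.508]
ft_force: [-5.6, 0.3, 0.0]
grip_width: 0.0006
```

Emit:
step_arm --slide '[[0.003, 0, 0], [0.003, 0, 0]]' --turn '[[0, 0, 0], [0, 0, 0]]'

```text
time: 7.7
position: [0.5429, 0.0756, 0.0385]
tool_rot: [-0.491, 0.509, 0.492, 0.508]
ft_force: [-5.9, 0.4, 0.4]
grip_width: 0.0003
```

Emit:
step_arm --slide '[[0.005, 0, 0], [0.005, 0, 0]]' --turn '[[0, 0, 0], [0, 0, 0]]'

```text
time: 7.9
position: [0.5431, 0.0756, 0.0385]
tool_rot: [-0.491, 0.509, 0.492, 0.508]
ft_force: [-5.5, 0.9, 0.8]
grip_width: 0.0005
```

Emit:
step_arm --slide '[[0.006, 0, 0], [0.006, 0, 0]]' --turn '[[0, 0, 0], [0, 0, 0]]'

```text
time: 8.1
position: [0.5432, 0.0756, 0.0385]
tool_rot: [-0.49, 0.509, 0.492, 0.508]
ft_force: [-7.3, 0.1, 1.5]
grip_width: 0.0004
```

Emit:
step_arm --slide '[[0.006, 0, 0], [0.006, 0, 0]]' --turn '[[0, 0, 0], [0, 0, 0]]'

```text
time: 8.3
position: [0.5433, 0.0756, 0.0384]
tool_rot: [-0.49, 0.51, 0.493, 0.507]
ft_force: [-7.6, 1.0, 2.7]
grip_width: 0.0009
```

Emit:
step_arm --slide '[[0.006, 0, 0], [0.006, 0, 0]]' --turn '[[0, 0, 0], [0, 0, 0]]'

```text
time: 8.5
position: [0.5435, 0.0756, 0.0385]
tool_rot: [-0.49, 0.51, 0.493, 0.507]
ft_force: [-7.8, -0.6, 3.5]
grip_width: 0.0009
```

Emit:
step_arm --slide '[[0.006, 0, 0], [0.006, 0, 0]]' --turn '[[0, 0, 0], [0, 0, 0]]'

```text
time: 8.7
position: [0.5436, 0.0756, 0.0385]
tool_rot: [-0.49, 0.51, 0.493, 0.507]
ft_force: [-9.3, 0.3, 4.1]
grip_width: 0.0004
```

Emit:
step_arm --slide '[[0.008, 0, 0], [0.008, 0, 0]]' --turn '[[0, 0, 0], [0, 0, 0]]'

```text
time: 8.9
position: [0.5438, 0.0755, 0.0385]
tool_rot: [-0.489, 0.51, 0.493, 0.506]
ft_force: [-9.4, 0.4, 4.5]
grip_width: 0.0007
```

Emit:
step_arm --slide '[[0.005, 0, 0], [0.005, 0, 0]]' --turn '[[0, 0, 0], [0, 0, 0]]'

```text
time: 9.1
position: [0.5438, 0.0755, 0.0385]
tool_rot: [-0.489, 0.511, 0.494, 0.506]
ft_force: [-11.5, -1.0, 4.7]
grip_width: -0.0001
```

Emit:
step_arm --slide '[[-0.2, 0, 0], [-0.6, 0.02, 0], [-1, 0.03, 0]]' --turn '[[0, 0, 0], [0, 0, 0], [0, 0, 0]]'

```text
time: 9.4
position: [0.4517, 0.078, 0.0393]
tool_rot: [-0.494, 0.506, 0.489, 0.511]
ft_force: [-1.4, -0.4, -0.8]
grip_width: 0.0004
```

Emit:
step_arm --slide '[[-0.35, 0.01, 0], [-0.4, 0.01, 0.3], [-0.4, -0.3, 0.8], [-0.4, -0.7, 1], [-0.4, -1, 1]]' --turn '[[0, 0, 0], [0, 0, 0], [0, 0, -0.02], [0, 0, -0.04], [0, 0, -0.06]]' --jaw 0.6

```text
time: 9.9
position: [0.4142, -0.025, 0.1426]
tool_rot: [-0.391, 0.589, 0.381, 0.596]
ft_force: [0.8, -0.2, 0.0]
grip_width: 0.0326
```

```bash
python3 - <<'E'
from h import *
o=get_obs(); print(o['time'],o['position'],o['ft_force'])
p=vision.camera('top'); q=vision.camera('side');
a=cv2.resize(p['image'][135:235,300:400],None,fx=4,fy=4); b=cv2.resize(q['image'][150:250,260:360],None,fx=4,fy=4)
save({'image':np.hstack([a,b])},'c2')
for t in ['drawer_inside','drawer_front']:
  for s in vision.spot_point(p,t)[:2]: print(t,s['p'],s['centre'],world(p,s['centre'],z=.012 if t=='drawer_inside' else .04))
E
```

```text
9.9 [ 0.41416112 -0.02498552  0.14264336] [ 0.84475203 -0.24051735  0.03473899]
drawer_inside 0.67 [349.1, 208.6] [0.5423754  0.07386381 0.012     ]
drawer_front 0.91 [347.7, 239.7] [0.45327422 0.08098324 0.04      ]
```

View pics/c2.png

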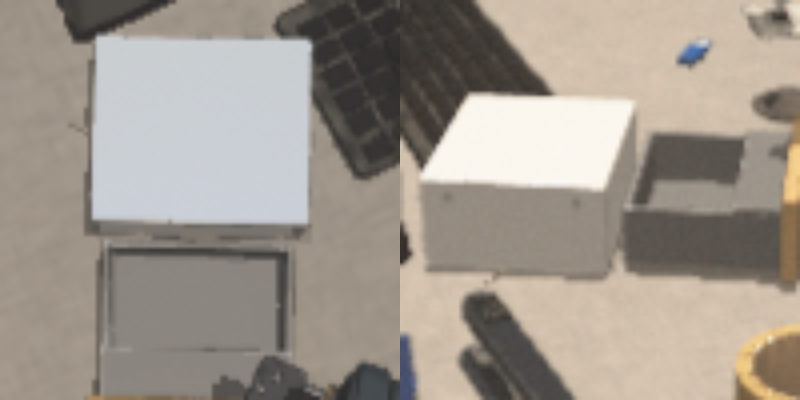

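Emit:
step_arm --slide '[[0.15, -0.25, 0], [0.3, -0.5, 0], [0.45, -0.75, 0.1], [0.6, -1, 0.1], [0.6, -1, 0.1]]' --turn '[[0, 0, -0.023], [0, 0, -0.046], [0, 0, -0.069], [0, 0, -0.092], [0, 0, -0.115]]'

```text
time: 10.6
position: [0.4727, -0.1244, 0.1488]
tool_rot: [-0.153, 0.689, 0.15, 0.693]
ft_force: [0.7, 0.1, -0.4]
grip_width: 0.0522
```

Emit:
step_arm --slide '[[0.2, -0.25, 0], [0.4, -0.5, 0], [0.6, -0.75, 0], [0.86, -1, 0], [0.86, -1, 0], [0.86, -1, 0]]' --turn '[[0, 0, -0.023], [0, 0, -0.046], [0, 0, -0.069], [0, 0, -0.092], [0, 0, -0.115], [0, 0, -0.12]]'

```text
time: 11.2
position: [0.5559, -0.2212, 0.1476]
tool_rot: [0.112, 0.698, -0.112, 0.699]
ft_force: [0.0, 1.1, 0.2]
grip_width: 0.0525
```

```bash
python3 - <<'E'
from h import *
from scipy.spatial.transform import Rotation as R
o=get_obs(); z=R.from_quat(o['tool_rot']).as_matrix()[:,2]; print(o['time'],o['position'],np.degrees(np.arctan2(z[1],z[0])),o['grip_width'])
p=vision.camera('wrist'); save(p,'w1'); print(p['T'])
for s in vision.silhouettes(p,'usb_stick')[:2]:
    m=s['mask']; v,u=np.nonzero(m); c=p['image'][v,u].astype(int); b=c[:,2]>c[:,0]+40
    W=np.array([world(p,x,z=.009)[:2] for x in zip(u.astype(float),v.astype(float))])*1000
    print(s['p'],m.sum(),s['centre'],'all',cv2.minAreaRect(W.astype(np.float32)),'blue',b.sum(),cv2.minAreaRect(W[b].astype(np.float32)),W[~b].mean(0))
E
```

```text
11.2 [ 0.55589253 -0.22116487  0.14759137] -18.221218844452196 0.052500127688130636
[[ 0.94982113 -0.30363314 -0.07514482  0.57595228]
 [-0.31278967 -0.92079073 -0.23303875 -0.15826228]
 [ 0.00156564  0.24484965 -0.9695598   0.31060209]
 [ 0.          0.          0.          1.        ]]
0.64 880 [347.4, 232.9] all ((559.2642211914062, -264.16546630859375), (43.15412139892578, 18.96402931213379), 72.09445190429688) blue 688 ((560.9915771484375, -260.57275390625), (35.23512268066406, 16.422945022583008), 72.1743392944336) [ 555.26610725 -271.74246726]
```

View pics/w1.png

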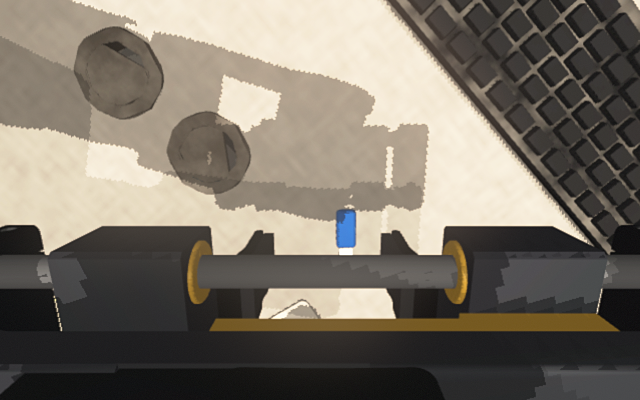

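Emit:
step_arm --slide '[[0.03, -0.2, -0.3], [0.05, -0.4, -0.7], [0.05, -0.4, -1], [0.05, -0.4, -1]]' --turn '[[0, 0, 0], [0, 0, 0], [0, 0, 0], [0, 0, 0]]'

```text
time: 11.7
position: [0.5565, -0.259, 0.044]
tool_rot: [0.113, 0.701, -0.11, 0.695]
ft_force: [-1.0, 0.7, -0.7]
grip_width: 0.0518
```

Emit:
step_arm --slide '[[0, 0, -0.2], [0, 0, -0.35], [0, 0, -0.41], [0, 0, -0.41], [0, 0, -0.41]]' --turn '[[0, 0, 0], [0, 0, 0], [0, 0, 0], [0, 0, 0], [0, 0, 0]]'

```text
time: 12.2
position: [0.5597, -0.2616, 0.0083]
tool_rot: [0.111, 0.698, -0.112, 0.699]
ft_force: [0.6, 0.3, 0.5]
grip_width: 0.052
```

Lower slightly more and close.

Emit:
step_arm --slide '[[0, 0, -0.03], [0, 0, -0.04], [0, 0, -0.04]]' --turn '[[0, 0, 0], [0, 0, 0], [0, 0, 0]]'

```text
time: 12.5
position: [0.5592, -0.2617, 0.0038]
tool_rot: [0.112, 0.698, -0.112, 0.698]
ft_force: [-0.4, 0.0, -0.2]
grip_width: 0.052
```

Emit:
step_arm --slide '[[0, 0, 0], [0, 0, 0], [0, 0, 0], [0, 0, 0], [0, 0, 0], [0, 0, 0], [0, 0, 0]]' --turn '[[0, 0, 0], [0, 0, 0], [0, 0, 0], [0, 0, 0], [0, 0, 0], [0, 0, 0], [0, 0, 0]]' --jaw 0 --newtons 15

```text
time: 13.2
position: [0.5592, -0.2616, 0.0036]
tool_rot: [0.112, 0.698, -0.112, 0.698]
ft_force: [0.7, 0.0, -0.6]
grip_width: 0.0179
```

Emit:
step_arm --slide '[[0, 0, 0.3], [0, 0, 0.7], [0, 0, 1], [0, 0, 1]]' --turn '[[0, 0, 0], [0, 0, 0], [0, 0, 0], [0, 0, 0]]'

```text
time: 13.6
position: [0.562, -0.2634, 0.1082]
tool_rot: [0.11, 0.695, -0.113, 0.701]
ft_force: [1.4, -0.2, -0.2]
grip_width: 0.0175
```

```bash
python3 - <<'E'
from h import *
o=get_obs(); print(o['time'],o['position'],o['grip_width'])
p=vision.camera('wrist'); q=vision.camera('side')
b=cv2.resize(q['image'][120:220,280:440],None,fx=4,fy=4)
save({'image':np.hstack([b[:400],p['image'][:, 240:400]])},'c3')
E
```

```text
13.6 [ 0.56200768 -0.263448    0.10821485] 0.017456120047644998
```

View pics/c3.png

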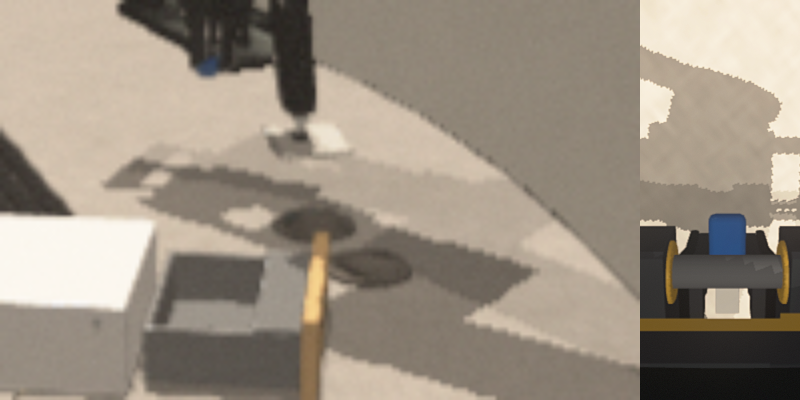

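Emit:
step_arm --slide '[[0, 0.2, 0.1], [0, 0.5, 0.3], [0, 0.8, 0.3], [0, 1, 0.3]]' --turn '[[0, 0, 0.011], [0, 0, 0.022], [0, 0, 0.033], [0, 0, 0.044]]'

```text
time: 14.1
position: [0.5577, -0.1592, 0.1322]
tool_rot: [0.014, 0.708, -0.012, 0.706]
ft_force: [-0.7, 0.3, -0.5]
grip_width: 0.0179
```

Emit:
step_arm --slide '[[0, 0.35, 0], [-0.05, 0.7, 0], [-0.1, 1, 0]]' --turn '[[0, 0, 0], [0, 0, 0], [0, 0, 0]]'

```text
time: 14.4
position: [0.5474, -0.0595, 0.1316]
tool_rot: [0.015, 0.708, -0.014, 0.705]
ft_force: [-0.2, 0.6, -0.1]
grip_width: 0.0181
```

Emit:
step_arm --slide '[[0, 0.35, 0], [-0.05, 0.7, 0], [-0.08, 1, 0]]' --turn '[[0, 0, 0], [0, 0, 0], [0, 0, 0]]'

```text
time: 14.7
position: [0.539, 0.0403, 0.1316]
tool_rot: [0.015, 0.709, -0.014, 0.705]
ft_force: [0.3, 0.1, -0.9]
grip_width: 0.0179
```

Emit:
step_arm --slide '[[0, 0.2, 0], [0, 0.37, 0], [0, 0.37, 0], [0, 0.37, 0], [0, 0.37, 0]]' --turn '[[0, 0, 0], [0, 0, 0], [0, 0, 0], [0, 0, 0], [0, 0, 0]]'

```text
time: 15.2
position: [0.5408, 0.0746, 0.1328]
tool_rot: [0.015, 0.707, -0.015, 0.706]
ft_force: [0.5, -0.3, -0.5]
grip_width: 0.0176
```

```bash
python3 - <<'E'
from h import *
from scipy.spatial.transform import Rotation as R
o=get_obs(); z=R.from_quat(o['tool_rot']).as_matrix()[:,2]; print(o['time'],o['position'],np.degrees(np.arctan2(z[1],z[0])),o['grip_width'])
p=vision.camera('wrist'); save(p,'w2'); q=vision.camera('side'); b=cv2.resize(q['image'][100:250,250:400],None,fx=4,fy=4);save({'image':b},'s2')
for cx in [.503,.577]:
  for cy in [.014,.136]:
    X=np.linalg.inv(p['T'])@np.array([cx+(.0755-cy)*-.038,cy,.05,1]); print(cx,cy,cv2.projectPoints(X[None,:3],np.zeros(3),np.zeros(3),p['mtx'],p['dist'])[0].ravel().round())
E
```

```text
15.2 [0.54080098 0.07459052 0.13278777] -2.3716285711920553 0.017608009247967894
0.503 0.014 [279. 285.]
0.503 0.136 [272. 122.]
0.577 0.014 [375. 281.]
0.577 0.136 [380. 117.]
```

View pics/w2.png

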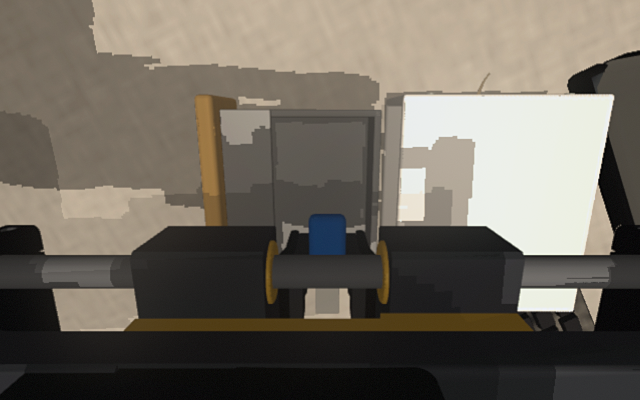

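View pics/s2.png

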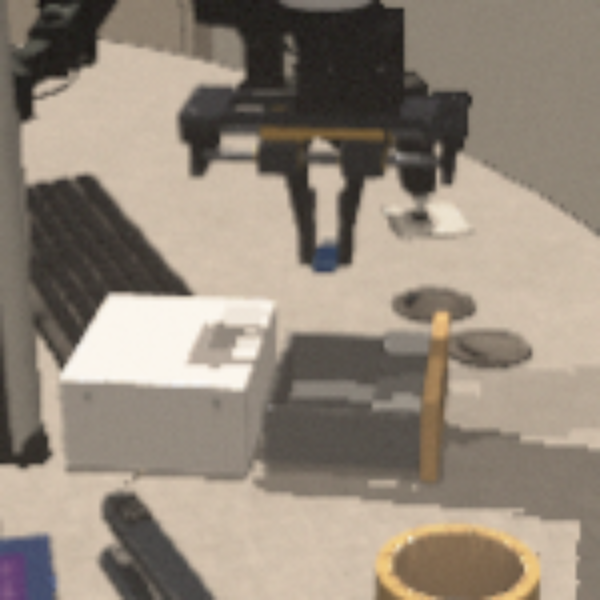

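Emit:
step_arm --slide '[[0, 0, -0.25], [-0.01, 0, -0.5], [-0.01, 0, -0.75], [-0.01, 0, -0.95], [-0.01, 0, -0.95]]' --turn '[[0, 0, 0], [0, 0, 0], [0, 0, 0], [0, 0, 0], [0, 0, 0]]'

```text
time: 15.8
position: [0.5383, 0.0747, 0.0362]
tool_rot: [0.015, 0.709, -0.015, 0.705]
ft_force: [-0.1, -0.4, -0.9]
grip_width: 0.0175
```

Emit:
step_arm --slide '[[0, 0, -0.1], [0, 0, -0.17], [0, 0, -0.17]]' --turn '[[0, 0, 0], [0, 0, 0], [0, 0, 0]]'

```text
time: 16.1
position: [0.5401, 0.0753, 0.0213]
tool_rot: [0.014, 0.707, -0.014, 0.707]
ft_force: [-0.3, -0.2, 0.2]
grip_width: 0.0178
```

Emit:
step_arm --slide '[[0, 0, -0.02], [0, 0, -0.02]]' --turn '[[0, 0, 0], [0, 0, 0]]'

```text
time: 16.3
position: [0.5404, 0.0755, 0.0199]
tool_rot: [0.014, 0.707, -0.014, 0.707]
ft_force: [-0.1, 0.5, 0.2]
grip_width: 0.018
```

Emit:
step_arm --slide '[[0, 0, 0], [0, 0, 0], [0, 0, 0]]' --turn '[[0, 0, 0], [0, 0, 0], [0, 0, 0]]' --jaw 0.33

```text
time: 16.6
position: [0.5403, 0.0755, 0.0198]
tool_rot: [0.014, 0.707, -0.014, 0.707]
ft_force: [0.4, 0.2, 0.4]
grip_width: 0.0277
```

Emit:
step_arm --slide '[[0, 0, 0.2], [0, 0, 0.5], [0, 0, 0.9], [0, 0, 1]]' --turn '[[0, 0, 0], [0, 0, 0], [0, 0, 0], [0, 0, 0]]'

```text
time: 17.0
position: [0.5426, 0.0754, 0.1233]
tool_rot: [0.014, 0.704, -0.014, 0.71]
ft_force: [0.6, -0.1, -0.7]
grip_width: 0.0286
```

```bash
python3 - <<'E'
from h import *
o=get_obs(); print(o['time'],o['position'],o['grip_width'],o['ft_force'])
p=vision.camera('wrist'); q=vision.camera('side'); b=cv2.resize(q['image'][130:230,260:360],None,fx=4,fy=4);save({'image':np.hstack([b,p['image'][:,200:440]])},'s3')
E
```

```text
17.0 [0.54263475 0.07539333 0.12327671] 0.02859854425220306 [ 0.5634975  -0.14075349 -0.66869389]
```

View pics/s3.png

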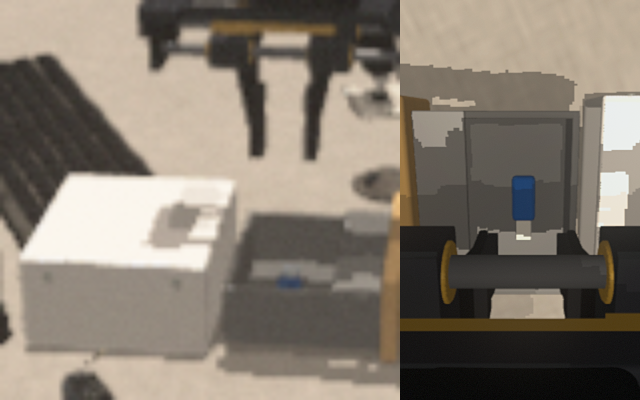

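Emit:
step_arm --slide '[[-0.1, 0, 0.2], [-0.3, 0, 0.2], [-0.5, 0, 0.2], [-0.7, 0, 0.2], [-0.9, 0, 0.2], [-1, 0.02, 0.2], [-1, 0.03, 0.2], [-1, 0.03, 0.2], [-1, 0.03, 0.2], [-1, 0.03, 0.2], [-1, 0.03, 0.2]]' --turn '[[0, 0, 0.023], [0, 0, 0.046], [0, 0, 0.069], [0, 0, 0.092], [0, 0, 0.115], [0, 0, 0.138], [0, 0, 0.161], [0, 0, 0.184], [0, 0, 0.207], [0, 0, 0.23], [0, 0, 0.25]]' --jaw 0

```text
time: 18.2
position: [0.4389, 0.0785, 0.1381]
tool_rot: [-0.49, 0.51, 0.492, 0.508]
ft_force: [-0.1, 1.1, -0.4]
grip_width: 0.0005
```

Emit:
step_arm --slide '[[-0.25, 0, -0.2], [-0.25, 0, -0.6], [-0.25, 0, -1], [-0.25, 0, -1], [-0.25, 0, -1]]' --turn '[[0, 0, 0], [0, 0, 0], [0, 0, 0], [0, 0, 0], [0, 0, 0]]'

```text
time: 18.7
position: [0.4137, 0.0785, 0.0385]
tool_rot: [-0.488, 0.511, 0.491, 0.509]
ft_force: [-0.1, -0.0, 1.2]
grip_width: 0.0004
```

Emit:
step_arm --slide '[[0.05, 0, 0], [0.1, 0, 0], [0.15, 0, 0], [0.2, 0, 0], [0.22, 0, 0], [0.24, 0, 0], [0.26, 0, 0], [0.28, -0.01, 0], [0.3, -0.01, 0], [0.32, -0.01, 0], [0.34, -0.01, 0], [0.36, -0.01, 0]]' --turn '[[0, 0, 0], [0, 0, 0], [0, 0, 0], [0, 0, 0], [0, 0, 0], [0, 0, 0], [0, 0, 0], [0, 0, 0], [0, 0, 0], [0, 0, 0], [0, 0, 0], [0, 0, 0]]'

```text
time: 19.9
position: [0.45, 0.0774, 0.0393]
tool_rot: [-0.489, 0.511, 0.49, 0.509]
ft_force: [-2.9, -1.7, -0.5]
grip_width: 0.0004
```

Emit:
step_arm --slide '[[0.02, -0.003, 0], [0.04, -0.003, 0], [0.06, -0.005, 0], [0.08, -0.005, 0], [0.1, -0.007, 0], [0.12, -0.007, 0], [0.14, -0.01, 0], [0.16, -0.01, 0], [0.18, -0.01, 0], [0.2, -0.012, 0], [0.22, -0.013, 0], [0.24, -0.014, 0]]' --turn '[[0, 0, 0], [0, 0, 0], [0, 0, 0], [0, 0, 0], [0, 0, 0], [0, 0, 0], [0, 0, 0], [0, 0, 0], [0, 0, 0], [0, 0, 0], [0, 0, 0], [0, 0, 0]]'

```text
time: 21.1
position: [0.4755, 0.0761, 0.0396]
tool_rot: [-0.49, 0.51, 0.49, 0.51]
ft_force: [-2.6, 1.2, -2.1]
grip_width: 0.0005
```

Emit:
step_arm --slide '[[0.025, 0, 0], [0.05, 0, 0], [0.075, 0, 0], [0.1, 0, 0], [0.125, 0, 0], [0.15, 0, 0], [0.175, -0.002, 0], [0.2, -0.004, 0], [0.225, -0.005, 0], [0.25, -0.006, 0], [0.275, -0.007, 0], [0.3, -0.008, 0]]' --turn '[[0, 0, 0], [0, 0, 0], [0, 0, 0], [0, 0, 0], [0, 0, 0], [0, 0, 0], [0, 0, 0], [0, 0, 0], [0, 0, 0], [0, 0, 0], [0, 0, 0], [0, 0, 0]]'

```text
time: 22.3
position: [0.5054, 0.0752, 0.0396]
tool_rot: [-0.49, 0.51, 0.49, 0.51]
ft_force: [-3.2, -2.1, 0.5]
grip_width: 0.0003
```

Emit:
step_arm --slide '[[0.025, 0, 0], [0.05, -0.002, 0], [0.075, -0.003, 0], [0.1, -0.004, 0], [0.125, -0.005, 0], [0.15, -0.006, 0], [0.175, -0.007, 0], [0.2, -0.008, 0], [0.22, -0.009, 0], [0.24, -0.009, 0], [0.26, -0.01, 0], [0.28, -0.01, 0]]' --turn '[[0, 0, 0], [0, 0, 0], [0, 0, 0], [0, 0, 0], [0, 0, 0], [0, 0, 0], [0, 0, 0], [0, 0, 0], [0, 0, 0], [0, 0, 0], [0, 0, 0], [0, 0, 0]]'

```text
time: 23.5
position: [0.5333, 0.0741, 0.0396]
tool_rot: [-0.49, 0.51, 0.49, 0.51]
ft_force: [-3.6, -2.2, 1.3]
grip_width: 0.0008
```

Now slow steps; the stop was near TCP x = 0.5427.

Emit:
step_arm --slide '[[0.01, 0, 0], [0.02, -0.001, 0], [0.03, -0.001, 0], [0.04, -0.002, 0], [0.05, -0.002, 0], [0.06, -0.003, 0], [0.06, -0.003, 0]]' --turn '[[0, 0, 0], [0, 0, 0], [0, 0, 0], [0, 0, 0], [0, 0, 0], [0, 0, 0], [0, 0, 0]]'

```text
time: 24.2
position: [0.5393, 0.074, 0.0395]
tool_rot: [-0.49, 0.51, 0.49, 0.51]
ft_force: [-4.1, -2.4, 0.5]
grip_width: 0.0006
```

Emit:
step_arm --slide '[[0.01, 0, 0], [0.01, 0, 0]]' --turn '[[0, 0, 0], [0, 0, 0]]'

```text
time: 24.4
position: [0.5401, 0.074, 0.0395]
tool_rot: [-0.49, 0.51, 0.49, 0.51]
ft_force: [-3.2, -2.4, 2.6]
grip_width: 0.0002
```

Emit:
step_arm --slide '[[0.01, 0, 0], [0.01, 0, 0]]' --turn '[[0, 0, 0], [0, 0, 0]]'

```text
time: 24.6
position: [0.5412, 0.074, 0.0395]
tool_rot: [-0.49, 0.51, 0.49, 0.51]
ft_force: [-2.6, -2.2, 1.5]
grip_width: 0.0001
```

Emit:
step_arm --slide '[[0.01, 0, 0], [0.01, 0, 0]]' --turn '[[0, 0, 0], [0, 0, 0]]'

```text
time: 24.8
position: [0.5423, 0.0739, 0.0395]
tool_rot: [-0.49, 0.51, 0.49, 0.51]
ft_force: [-3.2, -1.8, 0.6]
grip_width: 0.0002
```

Emit:
step_arm --slide '[[0.01, 0, 0], [0.01, 0, 0]]' --turn '[[0, 0, 0], [0, 0, 0]]'

```text
time: 25.0
position: [0.5428, 0.0739, 0.0395]
tool_rot: [-0.49, 0.51, 0.49, 0.51]
ft_force: [-4.2, -4.0, 1.9]
grip_width: 0.0005
```

Emit:
step_arm --slide '[[0.01, -0.003, 0], [0.01, -0.003, 0]]' --turn '[[0, 0, 0], [0, 0, 0]]'

```text
time: 25.2
position: [0.543, 0.0739, 0.0395]
tool_rot: [-0.489, 0.511, 0.49, 0.51]
ft_force: [-6.0, -1.8, 3.3]
grip_width: 0.0006
```

Emit:
step_arm --slide '[[0.008, -0.002, 0], [0.008, -0.002, 0]]' --turn '[[0, 0, 0], [0, 0, 0]]'

```text
time: 25.4
position: [0.5431, 0.0739, 0.0395]
tool_rot: [-0.489, 0.511, 0.491, 0.509]
ft_force: [-6.9, -1.9, 3.8]
grip_width: 0.0005
```

Emit:
step_arm --slide '[[0.008, -0.001, 0.003], [0.008, -0.001, 0.003]]' --turn '[[0, 0, 0], [0, 0, 0]]'

```text
time: 25.6
position: [0.5432, 0.0739, 0.0395]
tool_rot: [-0.488, 0.511, 0.491, 0.509]
ft_force: [-7.1, -0.5, 2.2]
grip_width: 0.0005
```

Emit:
step_arm --slide '[[0.01, 0, 0], [0.01, 0, 0]]' --turn '[[0, 0, 0], [0, 0, 0]]'

```text
time: 25.8
position: [0.5434, 0.0739, 0.0395]
tool_rot: [-0.488, 0.512, 0.492, 0.508]
ft_force: [-7.8, -1.1, 4.5]
grip_width: 0.0004
```

Emit:
step_arm --slide '[[0.01, 0, 0], [0.01, 0, 0]]' --turn '[[0, 0, 0], [0, 0, 0]]'

```text
time: 26.0
position: [0.5436, 0.0739, 0.0395]
tool_rot: [-0.488, 0.512, 0.492, 0.508]
ft_force: [-10.3, -2.5, 5.2]
grip_width: 0.0004
```

Emit:
step_arm --slide '[[0.008, 0, 0.004], [0.008, 0, 0.004]]' --turn '[[0, 0, 0], [0, 0, 0]]'

```text
time: 26.2
position: [0.5437, 0.0739, 0.0396]
tool_rot: [-0.487, 0.512, 0.493, 0.507]
ft_force: [-9.9, -2.0, 3.9]
grip_width: 0.0006
```

Emit:
step_arm --slide '[[0.004, 0, 0], [0.004, 0, 0]]' --turn '[[0, 0, 0], [0, 0, 0]]'

```text
time: 26.4
position: [0.5438, 0.0739, 0.0396]
tool_rot: [-0.487, 0.513, 0.493, 0.507]
ft_force: [-10.8, -2.6, 4.1]
grip_width: 0.0006
```

Emit:
step_arm --slide '[[-0.1, 0, 0], [-0.3, 0, 0], [-0.6, 0, 0], [-1, 0.02, 0], [-1, 0.02, 0]]' --turn '[[0, 0, 0], [0, 0, 0], [0, 0, 0], [0, 0, 0], [0, 0, 0]]'

```text
time: 26.9
position: [0.443, 0.0764, 0.0402]
tool_rot: [-0.488, 0.511, 0.492, 0.509]
ft_force: [-0.9, 0.1, -0.8]
grip_width: 0.0004
```

Emit:
step_arm --slide '[[-0.35, 0, 0], [-0.35, 0, 0.4], [-0.35, 0, 0.9], [-0.35, 0.4, 1], [-0.35, 0.9, 1], [-0.35, 1, 1]]' --turn '[[0, 0, 0], [0, 0, 0], [0, 0, 0], [0, 0, 0], [0, 0, 0], [0, 0, 0]]'

```text
time: 27.5
position: [0.4174, 0.1797, 0.1421]
tool_rot: [-0.492, 0.506, 0.489, 0.512]
ft_force: [0.0, -1.9, -0.2]
grip_width: 0.0003
```

Emit:
step_arm --slide '[[-0.1, 0.4, 0.3], [-0.2, 0.8, 0.5], [-0.2, 1, 0.5], [-0.2, 1, 0.5], [-0.2, 1, 0.5]]' --turn '[[0, 0, 0], [0, 0, 0], [0, 0, 0], [0, 0, 0], [0, 0, 0]]'

```text
time: 28.0
position: [0.3947, 0.2756, 0.1902]
tool_rot: [-0.49, 0.509, 0.49, 0.51]
ft_force: [-0.3, -0.9, -0.2]
grip_width: 0.0002
```

```bash
python3 - <<'E'
from h import *
o=get_obs(); print(o['time'],o['position'],o['ft_force'])
p=vision.camera('top'); q=vision.camera('side'); save(p,'top9'); save(q,'side9')
for t in ['drawer_front','tape','calculator','stapler']:
  for s in vision.spot_point(p,t)[:1]: print(t,s['p'],np.round(s['centre'],1),world(p,s['centre'],z=.04 if t=='drawer_front' else 0).round(3))
E
```

```text
28.0 [0.39473429 0.27557867 0.19023599] [-0.29191872 -0.85047867 -0.18803409]
tape 0.71 [261.4 247.1] [0.438 0.325 0.   ]
calculator 0.89 [208.7 202.9] [0.567 0.476 0.   ]
stapler 0.64 [263.5 182.8] [0.623 0.318 0.   ]
```

View pics/top9.png

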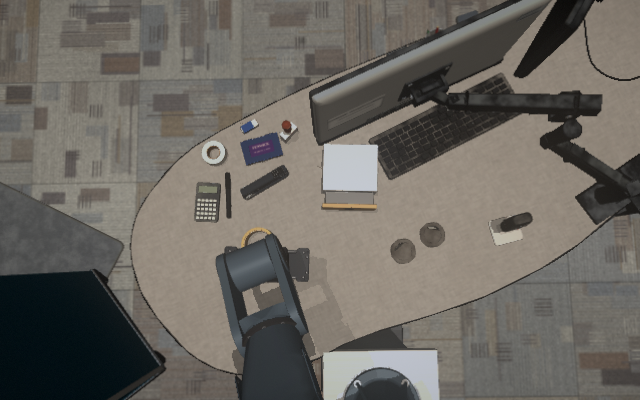

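View pics/side9.png

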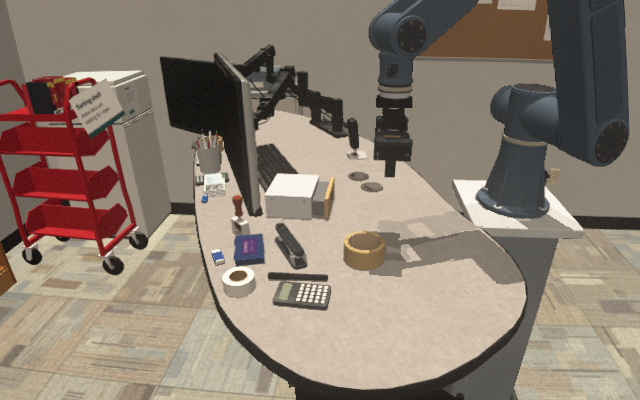

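```bash
python3 -c "
from rig import hand_in
print(hand_in())"
```

```text
the job is handed in; nothing more can be done
None
```

The blue USB stick is in the drawer, and the drawer is latched shut again. I handed the job in at about 28 s.

- **Opening:** I pressed the front to its stop, about 13 mm past latched, in small steps. The highest reading was about 12.5 N in total, under the 15 N limit, and the drawer sprang fully out.
- **Stick:** I gripped it by the blue body (opening read 18 mm) and set it on the drawer floor. A wrist picture showed it lying inside the opening.
- **Closing:** I pushed the front in to the same stop position, peaking at about 12 N in total, then backed the arm away.
- **Last checks:** About 1.5 s after release, the top and side pictures showed the front standing where it did when first latched, and the stick gone from the desk. The stapler, tape and calculator looked unmoved, and the arm was touching nothing.
- **Disagreements and limits:**
  - In the last top picture the network did not report the push mark, so I judged the latched front by eye.
  - The network put the calculator 13 mm and the tape 8 mm from where it first had them. The arm partly hid the tape, and in the pictures neither had moved.
  - I read forces only at the end of each short move and they carry about 1 N of noise, so a brief higher peak can't be ruled out.

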